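# Free the board holder's spring jaw and hold it open at the mark

## Task

A circuit board is about to go into the board holder: loosen the black clamp knob on the spring jaw (about a quarter turn anticlockwise seen from above), then pull the jaw out by its blue finger tab, against its springs, until the jaw's pointer stands over the red tape on the rule. Finish while still holding the tab, with the jaw steady at the tape, so that the board can be laid in; leave the knob loose and the board, screwdriver, screw dish and tool jar where they are.

Things in the scene. Friction and masses are not known exactly. Their poses are not given: they have to be found in the camera images.
- holder: Board holder, fixed on the 3 mm teal mat: two steel rods between black end blocks (300 mm along its y, 140 mm along its x, 42 mm high), a fixed jaw across them at y = -77 mm (50 mm high), the spring jaw next to it, a pale rule along its +x side (x = 75 to 95 mm, top at z = 34.5 mm). Origin: centre of its underside, on the mat; z up; +y is the way the spring jaw opens.
- jaw (a joint): Opening of the spring jaw along the holder's +y, m: 0 closed (as it starts), 0.070 fully open. Springs push it closed with 6 N at 0, plus 1.2 N per 10 mm. An aluminium carriage 132 (x) by 38 mm (y), top 40 mm above the mat, with a 50 mm high lip on its -y edge; knob, tab and pointer ride on it. While the knob is tight it gives only a few mm when pulled.
- clamp_knob (a joint): Turn of the clamp knob, rad, growing anticlockwise seen from above: 0 fully tight (starts at 0 to 0.2); a cam under the jaw lets it go at about 0.95; end stop at 2.4. It stays where it is left; turning takes about 0.1 N m. At 0 the wing lies along the holder's x, and it turns with the joint.
- knob_grip (a point): Centre of the black wing knob, on its upright axis at the height to grip: wing 40 mm long, 12 mm thick, 24 mm high, its top 10 mm above this point, which is 74 mm above the mat. At the holder's x = 35 mm, y = -22 mm when closed.
- tab_grip (a point): Grip point of the blue upright finger tab on the jaw, at the end away from the knob: on its centre line, 73 mm above the mat, 14 mm below the tab's top (holder's x = -44 mm, y = -20 mm when closed). The tab is 12 mm thick along the holder's y, 30 mm wide along x, 47 mm high over the jaw's top. Pinch it across its thickness from above, fingertips 52 mm or more above the mat to clear the jaw's lip.
- jaw_pointer (a point): Tip of the jaw's slim black pointer, which lies just above the rule and moves with the jaw; at the holder's y = -26 mm when closed.
- mark: Band of red tape stuck across the rule, 10 mm wide along the holder's y, 30 to 58 mm from the closed pointer in the +y direction. Origin: centre of the band on the rule's top face; axes as the holder's.
- circuit_board: Bystander: loose green circuit board 48 x 85 mm, 11 mm high with its parts, flat on the mat beside the rule. Origin: centre of its underside.
- screwdriver: Bystander: precision screwdriver with a slim red handle, 160 mm long, 14 mm thick, lying on the mat on the robot's side of the holder. Origin: under its middle, at mat height; x along it to the tip.
- screw_dish: Bystander: round aluminium dish, 72 mm across, 22 mm high, with a few screws. Origin: centre of its underside.
- tool_jar: Bystander: glass jar, 66 mm across and 62 mm high, with tweezers and brushes standing up to 120 mm, beyond the fixed-jaw end of the holder. Origin: centre of its underside.

How it is judged:
By the outcome, as a careful person would: the job done as asked, in the order asked, and still so for the second after the job is handed in, while the arm keeps its last pose, push and grip.
It also fails if it takes over 51 s, if anything falls off the work surface, if the arm or the gripper's body presses on something with over 40 N, if the wrist force passes 120 N, or if a joint passes its speed limit or range.

## Robot

A 7-joint arm with a two-finger parallel gripper is mounted at the origin on the work surface. World frame = base frame: x ahead of the robot, y to its left, z up, the work surface at z = 0. Lengths are in m, angles in degrees, forces in N, time in s.
With the tool pointing down it reaches from about 0.4 to 0.75 m from the base axis. Payload 19.5 kg.
Tool frame: the origin (TCP) lies at the very end of the fingers, on their centre line; the grasp point (between the pads) lies 19 mm behind it; z points along the fingers, y is the line along which they close (so a half turn about z gives the same grasp; the last joint's range is limited). The gripper opens to 85 mm and grips with 20 to 120 N. Pads are 22 mm wide; open, the fingers measure 114 mm over their backs; the gripper's body (76 mm by 85 mm) begins 54 mm behind the grasp point. The pads swing forward as they close: fully open they stand 13 mm farther back than shut.
Start: joints at [-72.634, 40.479, -1.581, 85.061, 1.261, 54.483, -4.326], TCP at [0.194, 0.541, 0.231] pointing down, gripper open.
Joint ranges: [-155.06, 155.06], [-18.47, 123.98], [-90, 86.84], [0, 140.48], [-83.41, 263.41], [0, 116], [-161.91, 161.91]. Speed limits (degrees/s): [108.29, 108.29, 147.25, 147.25, 172.46, 172.46, 172.46].

## Interface

Orientations are given as [roll, pitch, yaw] about the fixed x, y, z axes, in that order (R = Rz(yaw) Ry(pitch) Rx(roll)).
In Python, from workcell import arm, vision, job gives the robot as it stands.
- The arm moves only by the shell command python3 -m crank 'ROWS' [FORCE]. ROWS is JSON, a list of rows, each an object of numbers: "ax", "ay", "az": the turn, a rotation vector about the tool's x, y, z in rad; "dx", "dy", "dz": the shift along the tool's x, y, z in mm; "jaw": the opening in per cent of the stroke, from 0 (shut) to 100 (fully open). A call has 1 to 12 rows; each row is the pose to reach, as a shift and turn from the pose commanded when the call began, along the tool's axes at that moment; what a row does not reach only later rows make up. A row lasts 1/12 s, in which the tool goes at most 41.7 mm and 7.16 degrees, less where a joint would pass 70% of its speed; a pose out of reach is approached as far as the arm can. A call with a gripper value outside its range is refused whole. The fingers move at their own pace and stop on an object; FORCE is the grip in N (left out, the last holds). Time passes only in rows, so rows that repeat a pose let the fingers close. It gives the time, the measured TCP pose, the force, the opening and the grip force at its end, in the units of the state.
- arm.sense(): the state, without advancing time (a new reading comes with each control period).
- vision.read_camera(name): name is "scene" or "top"; returns (picture, depth): 400x640x3 uint8, red, green, blue; 400x640 float32, m along the optical axis (not along the pixel's ray), 0 where there is no reading.
- vision.camera_info(name): a dict with "K" (3x3 intrinsics, pixels), "cam_to_world" (4x4, takes a point from camera to world coordinates). Camera axes: x right, y up, looking along -z (the intrinsics and any distortion apply to the point x, -y, -z); pixel columns grow to the right and rows downward; lengths in m; the calibration is good to about 2 mm. A picture is of the moment at which its call begins. camera_info takes no time and is no camera call.
- job.sign_off(): hands the job in; it is judged then, once.
The state is a dict: "t": time; "joints": joint angles; "dq": joint speeds; "effort": joint torques, N m; "ee_pos": TCP position; "eef_rot": TCP orientation; "wrist_force": force on the tool from outside, world axes, zero at the start; "moment": the same for the moment, N m; "opening": opening from 0.0 (shut) to 1.0 (fully open); "grip_force": force on a finger pad.
Only numpy, scipy, OpenCV 4.12 (cv2) and the standard library are available. Lean on these libraries where they do the work, as an engineer would, in place of code of your own. Each camera call takes 0.05 s, during which the arm holds its last target. There are 200 camera calls.

## Working session

There is one attempt and no reset: what is moved stays moved. The work goes in short steps, Python scripts to look and compute and a shell command to move; the robot and the scene stay as the last step left them, time stands still between calls to the robot, and variables do not carry over. Pictures are saved under pics/ and viewed, at most 10 in all, crops included, and the job is handed in when it is done.

```bash
mkdir -p pics; python3 - <<'E'
from workcell import arm,vision,job
import cv2,numpy as np
for n in("top","scene"):
    p,d=vision.read_camera(n); cv2.imwrite(f"pics/{n}0.png",p[:,:,::-1]); np.savez(f"{n}0.npz",p=p,d=d)
    i=vision.camera_info(n);print({k:np.round(v,4).tolist() if not isinstance(v,str) else v for k,v in i.items()})
s=arm.sense();print(s)
E
```

```text
{'K': [[366.4633, 0.0, 316.5252], [0.0, 366.4633, 199.7922], [0.0, 0.0, 1.0]], 'cam_to_world': [[0.0194, 0.9899, -0.1402, 0.4812], [-0.9994, 0.0233, 0.0268, -0.0247], [0.0298, 0.1396, 0.9898, 0.7397], [0.0, 0.0, 0.0, 1.0]]}
{'K': [[365.7776, 0.0, 322.8195], [0.0, 365.7776, 201.5732], [0.0, 0.0, 1.0]], 'cam_to_world': [[0.3608, -0.8085, 0.4649, 0.9106], [0.9326, 0.3124, -0.1806, -0.1618], [0.0008, 0.4988, 0.8667, 0.6701], [0.0, 0.0, 0.0, 1.0]]}
{'t': 0.1, 'joints': array([-72.63317826,  40.50958322,  -1.5813031 ,  85.08210504,
         1.26019945,  54.48165127,  -4.32766817]), 'dq': array([-0.10559911, -0.025622  ,  0.03729031, -0.05417751,  0.02271981,
       -0.03893712, -0.08082789]), 'effort': array([ 2.69110344e-03, -8.84291697e+01,  1.23665236e+00, -2.36459684e+01,
        1.69901631e-02,  4.89686281e-03,  6.76068089e-05]), 'ee_pos': array([0.19428575, 0.54092976, 0.23088057]), 'eef_rot': array([-1.79944023e+02,  2.09972005e-03,  1.60241112e+02]), 'wrist_force': array([ 0.05675012,  1.12724691, -0.10483635]), 'moment': array([ 0.05057412, -0.04063853, -0.00811846]), 'grip_force': 0.0, 'opening': 1.0012043403015876}
```

View pics/top0.png

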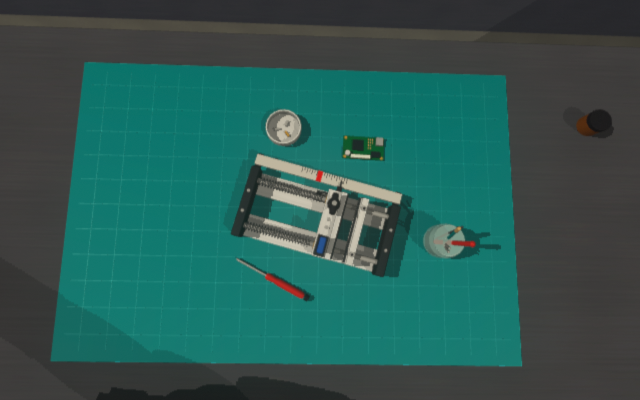

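View pics/scene0.png

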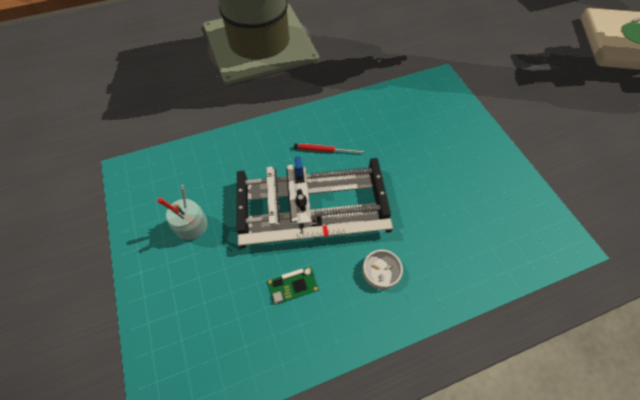

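The holder lies at about (318,218) in the top view, with its +y to the left. The knob is near (334,203), the tab near (321,243) and the tape near (320,176). I'll enlarge the picture to read these more closely.

```bash
python3 - <<'E'
import cv2,numpy as np
p=np.load("top0.npz")["p"][:,:,::-1]
c=cv2.resize(p[145:280,225:410],None,fx=4,fy=4,interpolation=cv2.INTER_CUBIC)
cv2.imwrite("pics/topc.png",c)
p=np.load("scene0.npz")["p"][:,:,::-1]
c=cv2.resize(p[145:255,225:400],None,fx=4.5,fy=4.5,interpolation=cv2.INTER_CUBIC)
cv2.imwrite("pics/scenec.png",c)
E
```

```text
(no output)
```

View pics/topc.png

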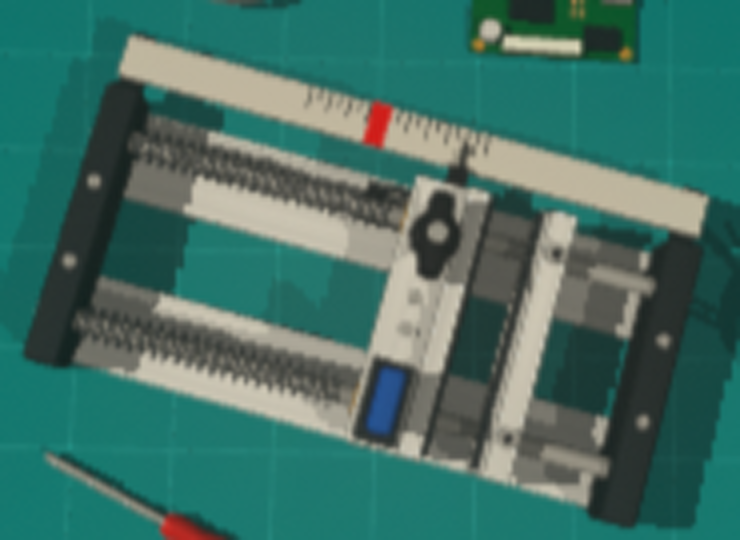

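View pics/scenec.png

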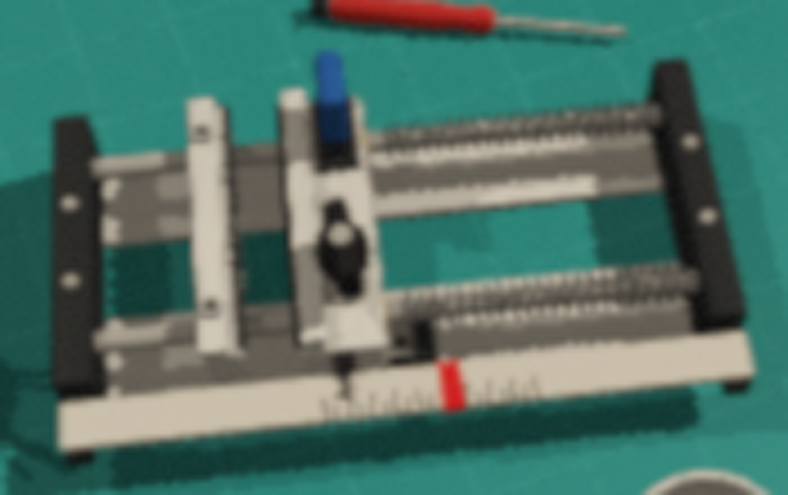

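The crops show the pointer tip at (465,142) in the top crop, with the tape centre at (378,125), the knob cap at (436,232) and the tab top at (387,398). In the scene crop the tape is at (452,385), the pointer at (346,395), the knob at (340,235) and the tab top at (328,58).

```bash
cat > h.py <<'E'
import numpy as np
from workcell import vision
def ray(n,u,v,z):
    i=vision.camera_info(n);K=np.array(i["K"]);T=np.array(i["cam_to_world"])
    d=T[:3,:3]@np.array([(u-K[0,2])/K[0,0],-(v-K[1,2])/K[1,1],-1]);o=T[:3,3]
    return o+d*(z-o[2])/d[2]
E
python3 - <<'E'
from h import *
def f(n,s,pts):
    out={}
    for k,(x,y,z) in pts.items():
        out[k]=ray(n,(x+.5)/s-.5+225,(y+.5)/s-.5+145,z)[:2]*1000
    return out
t=f("top",4,dict(rA=(131,36,.0375),rB=(707,198,.0375),rC=(697,235,.0375),rD=(120,72,.0375),tape=(378,125,.0375),ptr=(465,142,.039),knob=(436,232,.088),k1=(442,192,.087),k2=(429,277,.087),tab=(387,398,.09),
 bL=(85,222,.045),bR=(648,380,.045)))
s=f("scene",4.5,dict(rA=(756,372,.0375),rB=(58,450,.0375),rC=(58,402,.0375),rD=(750,333,.0375),tape=(452,385,.0375),ptr=(346,395,.039),knob=(340,232,.088),tab=(328,56,.09)))
for k in t:print(k,t[k].round(1),s[k].round(1) if k in s else '')
def fr(o):
    a=o['rA']+o['rD']-o['rB']-o['rC'];y=a/np.linalg.norm(a);x=np.array([y[1],-y[0]])
    rc=(o['rA']+o['rB']+o['rC']+o['rD'])/4;o0=rc-85*x
    print("yaw",np.degrees(np.arctan2(x[1],x[0])),"orig",o0, "rule len",np.linalg.norm(o['rA']-o['rB']))
    for k in o:print('  ',k,((o[k]-o0)@x).round(1),((o[k]-o0)@y).round(1))
fr(t);fr(s)
print(np.degrees(np.arctan2(*(t['k1']-t['k2'])[::-1])))
E
```

```text
rA [669.4  74.1] [672.6  74.3]
rB [ 595.8 -209.3] [ 600.4 -212.2]
rC [ 577.4 -204.1] [ 579.  -206.7]
rD [651.2  78.7] [654.9  80.3]
tape [628.  -47.9] [631.6 -48.8]
ptr [620.3 -90.4] [620.5 -92.5]
knob [569.1 -73.2] [572.5 -75.5]
k1 [587.5 -75.7] 
k2 [548.8 -70.3] 
tab [494.6 -52.3] [487.3 -51. ]
bL [575.8  91. ] 
bR [ 506.5 -178. ] 
yaw -14.585047408733706 orig [541.16651398 -43.74461909] rule len 292.7860355027057
   rA 94.4 146.3
   rB 94.5 -146.4
   rC 75.5 -146.1
   rD 75.6 146.2
   tape 85.1 17.9
   ptr 88.3 -25.2
   knob 34.4 -21.4
   k1 52.9 -19.3
   k2 14.1 -23.8
   tab -42.9 -20.0
   bL -0.4 139.2
   bR 0.2 -138.6
yaw -14.474531906573356 orig [544.41926511 -44.84532369] rule len 295.4981987028281
   rA 94.3 147.4
   rB 96.0 -148.1
   rC 74.0 -148.1
   rD 75.7 148.8
   tape 85.4 18.0
   ptr 85.5 -27.1
   knob 34.8 -22.7
   tab -53.8 -20.2
-7.88610104608667
```

```bash
cat >> h.py <<'E'
from workcell import arm
from scipy.spatial.transform import Rotation as Ro
def to(x,y,z,yaw):
    s=arm.sense();R=Ro.from_euler('xyz',s["eef_rot"],degrees=True)
    d=R.inv().apply(np.array([x,y,z])-s["ee_pos"]*1000)
    r=(R.inv()*Ro.from_euler('xyz',[180,0,yaw],degrees=True)).as_rotvec()
    print("d",d.round(1),"a",r.round(3),"F",s["wrist_force"].round(1),"open",round(s["opening"],3),"t",s["t"])
O=np.array([542.5,-44.3]);Y=np.radians(-14.5)
def H(x,y): return O+np.array([[np.cos(Y),-np.sin(Y)],[np.sin(Y),np.cos(Y)]])@[x,y]
E
python3 -c "
from h import *
to(385,230,200,76); to(*H(35,-22),150,-7.9)"
```

```text
d [-284.6 -228.1   31.1] a [-1.00e-03  1.00e-03  1.47e+00] F [ 0.1  1.1 -0.1] open 1.001 t 0.1
d [-562.4 -451.7   81.3] a [-0.000e+00  1.000e-03  2.935e+00] F [ 0.1  1.1 -0.1] open 1.001 t 0.1
```

```bash
python3 -m crank '[{"dx":-142,"dy":-114,"dz":15,"az":0.73},{"dx":-285,"dy":-228,"dz":31,"az":1.47},{"dx":-285,"dy":-228,"dz":31,"az":1.47},{"dx":-285,"dy":-228,"dz":31,"az":1.47},{"dx":-285,"dy":-228,"dz":31,"az":1.47},{"dx":-285,"dy":-228,"dz":31,"az":1.47},{"dx":-285,"dy":-228,"dz":31,"az":1.47},{"dx":-285,"dy":-228,"dz":31,"az":1.47},{"dx":-285,"dy":-228,"dz":31,"az":1.47},{"dx":-285,"dy":-228,"dz":31,"az":1.47},{"dx":-285,"dy":-228,"dz":31,"az":1.47},{"dx":-285,"dy":-228,"dz":31,"az":1.47}]'
python3 -c "
from h import *
print(arm.sense()['joints'].round(1));to(*H(35,-22),150,-7.9)"
```

```text
[-72.6  40.5  -1.6  85.1   1.3  54.5  -4.3]
d [-562.4 -451.7   81.3] a [-0.000e+00  1.000e-03  2.935e+00] F [ 0.1  1.1 -0.1] open 1.001 t 0.1$[0]: bad value
```

```bash
python3 -m crank '[{"ax":0,"ay":0,"az":0.73,"dx":-142,"dy":-114,"dz":15,"jaw":100}]'
python3 -c "
from h import *
print(arm.sense()['joints'].round(1));to(*H(35,-22),150,-7.9)"
```

```text
t: 0.18
ee_pos: [0.2121, 0.5097, 0.2272]
eef_rot: [179.9, -0.2, 153.6]
wrist_force: [0.3, 0.8, -0.5]
opening: 1.001
grip_force: 0.0
[-70.5  38.7  -0.1  90.4  -0.1  50.8  -6.9]
d [-581.3 -363.9   74.7] a [-0.005 -0.003  2.819] F [ 0.3  0.8 -0.5] open 1.001 t 0.1833
```

```bash
python3 -m crank '[{"ax":0,"ay":0,"az":1.4,"dx":-290,"dy":-182,"dz":37,"jaw":60},{"ax":0,"ay":0,"az":1.4,"dx":-290,"dy":-182,"dz":37,"jaw":60},{"ax":0,"ay":0,"az":1.4,"dx":-290,"dy":-182,"dz":37,"jaw":60},{"ax":0,"ay":0,"az":1.4,"dx":-290,"dy":-182,"dz":37,"jaw":60},{"ax":0,"ay":0,"az":1.4,"dx":-290,"dy":-182,"dz":37,"jaw":60},{"ax":0,"ay":0,"az":1.4,"dx":-290,"dy":-182,"dz":37,"jaw":60},{"ax":0,"ay":0,"az":1.4,"dx":-290,"dy":-182,"dz":37,"jaw":60},{"ax":0,"ay":0,"az":1.4,"dx":-290,"dy":-182,"dz":37,"jaw":60},{"ax":0,"ay":0,"az":1.4,"dx":-290,"dy":-182,"dz":37,"jaw":60},{"ax":0,"ay":0,"az":1.4,"dx":-290,"dy":-182,"dz":37,"jaw":60},{"ax":0,"ay":0,"az":1.4,"dx":-290,"dy":-182,"dz":37,"jaw":60},{"ax":0,"ay":0,"az":1.4,"dx":-290,"dy":-182,"dz":37,"jaw":60}]'
python3 -c "
from h import *
print(arm.sense()['joints'].round(1));to(*H(35,-22),150,-7.9)"
```

```text
t: 1.18
ee_pos: [0.3922, 0.212, 0.1907]
eef_rot: [-180.0, 0.0, 72.5]
wrist_force: [-0.8, 1.0, -0.5]
opening: 0.596
grip_force: 0.0
[-43.4  35.4  18.8 114.3 -19.7  33.4 -28.8]
d [-219.2  256.6   40.7] a [0.000e+00 1.000e-03 1.403e+00] F [-0.8  1.  -0.5] open 0.596 t 1.1833
```

```bash
python3 -m crank '[{"ax":0,"ay":0,"az":1.403,"dx":-219,"dy":257,"dz":41,"jaw":60},{"ax":0,"ay":0,"az":1.403,"dx":-219,"dy":257,"dz":41,"jaw":60},{"ax":0,"ay":0,"az":1.403,"dx":-219,"dy":257,"dz":41,"jaw":60},{"ax":0,"ay":0,"az":1.403,"dx":-219,"dy":257,"dz":41,"jaw":60},{"ax":0,"ay":0,"az":1.403,"dx":-219,"dy":257,"dz":41,"jaw":60},{"ax":0,"ay":0,"az":1.403,"dx":-219,"dy":257,"dz":41,"jaw":60},{"ax":0,"ay":0,"az":1.403,"dx":-219,"dy":257,"dz":41,"jaw":60},{"ax":0,"ay":0,"az":1.403,"dx":-219,"dy":257,"dz":41,"jaw":60},{"ax":0,"ay":0,"az":1.403,"dx":-219,"dy":257,"dz":41,"jaw":60},{"ax":0,"ay":0,"az":1.403,"dx":-219,"dy":257,"dz":41,"jaw":60},{"ax":0,"ay":0,"az":1.403,"dx":-219,"dy":257,"dz":41,"jaw":60},{"ax":0,"ay":0,"az":1.403,"dx":-219,"dy":257,"dz":41,"jaw":60}]'
python3 - <<'E'
from h import *
import cv2
print(arm.sense()['joints'].round(1));to(*H(35,-22),150,-7.9)
ims=[cv2.resize(vision.read_camera(n)[0][110:290,200:430,::-1],None,fx=3,fy=3) for n in("scene",)]
cv2.imwrite("pics/a1.png",ims[0])
E
```

```text
t: 2.18
ee_pos: [0.5731, -0.0727, 0.1494]
eef_rot: [180.0, 0.1, -7.7]
wrist_force: [-0.3, 1.9, -0.8]
opening: 0.6
grip_force: 0.0
[-13.2  52.   36.9  90.8 -37.9  50.3 -59.6]
d [-2.   2.  -0.6] a [0.    0.001 0.003] F [-0.3  1.9 -0.8] open 0.6 t 2.1833
```

View pics/a1.png

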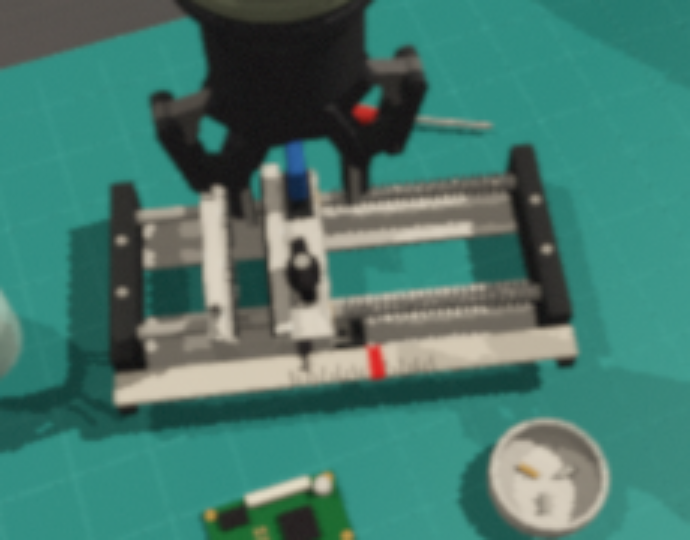

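The gripper sits above the knob with its fingers straddling the knob, which is at (303,265). I'll descend and pinch it.

```bash
python3 -m crank '[{"ax":0,"ay":0,"az":0,"dx":-2,"dy":2,"dz":35,"jaw":50},{"ax":0,"ay":0,"az":0,"dx":-2,"dy":2,"dz":65,"jaw":50},{"ax":0,"ay":0,"az":0,"dx":-2,"dy":2,"dz":90,"jaw":50},{"ax":0,"ay":0,"az":0,"dx":-2,"dy":2,"dz":90,"jaw":50},{"ax":0,"ay":0,"az":0,"dx":-2,"dy":2,"dz":90,"jaw":30},{"ax":0,"ay":0,"az":0,"dx":-2,"dy":2,"dz":90,"jaw":20},{"ax":0,"ay":0,"az":0,"dx":-2,"dy":2,"dz":90,"jaw":5},{"ax":0,"ay":0,"az":0,"dx":-2,"dy":2,"dz":90,"jaw":0},{"ax":0,"ay":0,"az":0,"dx":-2,"dy":2,"dz":90,"jaw":0},{"ax":0,"ay":0,"az":0,"dx":-2,"dy":2,"dz":90,"jaw":0},{"ax":0,"ay":0,"az":0,"dx":-2,"dy":2,"dz":90,"jaw":0}]' 40
python3 -c "
from h import *
print(arm.sense()['joints'].round(1));to(*H(35,-22),60,-7.9);to(*H(35,-22),60,82)"
```

```text
t: 3.15
ee_pos: [0.5718, -0.0745, 0.0617]
eef_rot: [-180.0, -0.1, -7.4]
wrist_force: [0.0, -0.0, 6.7]
opening: 0.13
grip_force: 42.3
[-10.5  58.5  31.   94.6 -43.7  39.5 -54.2]
d [-1.  -0.   1.7] a [-0.    -0.002  0.008] F [ 0.  -0.   6.7] open 0.13 t 3.15
d [-1.  -0.   1.7] a [ 0.002 -0.002 -1.561] F [ 0.  -0.   6.7] open 0.13 t 3.15
```

Gripped the wing (11 mm). Turn anticlockwise.

```bash
python3 -m crank '[{"ax":0,"ay":0,"az":-0.12,"dx":0,"dy":0,"dz":0,"jaw":0},{"ax":0,"ay":0,"az":-0.24,"dx":0,"dy":0,"dz":0,"jaw":0},{"ax":0,"ay":0,"az":-0.36,"dx":0,"dy":0,"dz":0,"jaw":0},{"ax":0,"ay":0,"az":-0.48,"dx":0,"dy":0,"dz":0,"jaw":0},{"ax":0,"ay":0,"az":-0.6,"dx":0,"dy":0,"dz":0,"jaw":0},{"ax":0,"ay":0,"az":-0.72,"dx":0,"dy":0,"dz":0,"jaw":0},{"ax":0,"ay":0,"az":-0.84,"dx":0,"dy":0,"dz":0,"jaw":0},{"ax":0,"ay":0,"az":-0.96,"dx":0,"dy":0,"dz":0,"jaw":0},{"ax":0,"ay":0,"az":-1.08,"dx":0,"dy":0,"dz":0,"jaw":0},{"ax":0,"ay":0,"az":-1.2,"dx":0,"dy":0,"dz":0,"jaw":0},{"ax":0,"ay":0,"az":-1.32,"dx":0,"dy":0,"dz":0,"jaw":0},{"ax":0,"ay":0,"az":-1.44,"dx":0,"dy":0,"dz":0,"jaw":0}]'
python3 -c "
from h import *
print(arm.sense()['joints'].round(1),arm.sense()['moment']);to(*H(35,-22),60,82)"
```

```text
t: 4.15
ee_pos: [0.5713, -0.0737, 0.0616]
eef_rot: [180.0, -0.0, 75.4]
wrist_force: [-4.4, 7.2, 9.7]
opening: 0.129
grip_force: 42.8
[ -0.7  54.8   9.8  94.3 -15.2  32.2   3.4] [ 1.5848555   1.29889847 -0.07180056]
d [-0.8 -0.3  1.6] a [ 0.001 -0.001 -0.115] F [-4.4  7.2  9.7] open 0.129 t 4.15
```

```bash
python3 -m crank '[{"ax":0,"ay":0,"az":-0.08,"dx":0,"dy":0,"dz":0,"jaw":0},{"ax":0,"ay":0,"az":-0.08,"dx":0,"dy":0,"dz":0,"jaw":0},{"ax":0,"ay":0,"az":-0.08,"dx":0,"dy":0,"dz":0,"jaw":40},{"ax":0,"ay":0,"az":-0.08,"dx":0,"dy":0,"dz":0,"jaw":40},{"ax":0,"ay":0,"az":-0.08,"dx":0,"dy":0,"dz":0,"jaw":40},{"ax":0,"ay":0,"az":-0.08,"dx":0,"dy":0,"dz":0,"jaw":40},{"ax":0,"ay":0,"az":-0.08,"dx":0,"dy":0,"dz":-30,"jaw":40},{"ax":0,"ay":0,"az":-0.08,"dx":0,"dy":0,"dz":-70,"jaw":50},{"ax":0,"ay":0,"az":-0.08,"dx":0,"dy":0,"dz":-95,"jaw":50},{"ax":0,"ay":0,"az":-0.08,"dx":0,"dy":0,"dz":-95,"jaw":50}]'
python3 - <<'E'
from h import *
import cv2
print(arm.sense()['joints'].round(1));to(*H(-44,-20),150,-14.5);to(*H(-44,-20),150,165.5)
cv2.imwrite("pics/a2.png",cv2.resize(vision.read_camera("scene")[0][110:290,200:430,::-1],None,fx=3,fy=3))
E
```

```text
t: 4.98
ee_pos: [0.5729, -0.0751, 0.1598]
eef_rot: [179.6, 0.0, 79.6]
wrist_force: [0.5, -0.5, 0.7]
opening: 0.498
grip_force: 0.0
[ -1.5  46.3  11.5  90.4 -11.9  44.1   4.7]
d [  8.  -80.8   9.3] a [ 0.005 -0.006  1.642] F [ 0.5 -0.5  0.7] open 0.498 t 4.9833
d [  8.  -80.8   9.3] a [ 0.005  0.005 -1.5  ] F [ 0.5 -0.5  0.7] open 0.498 t 4.9833
```

View pics/a2.png

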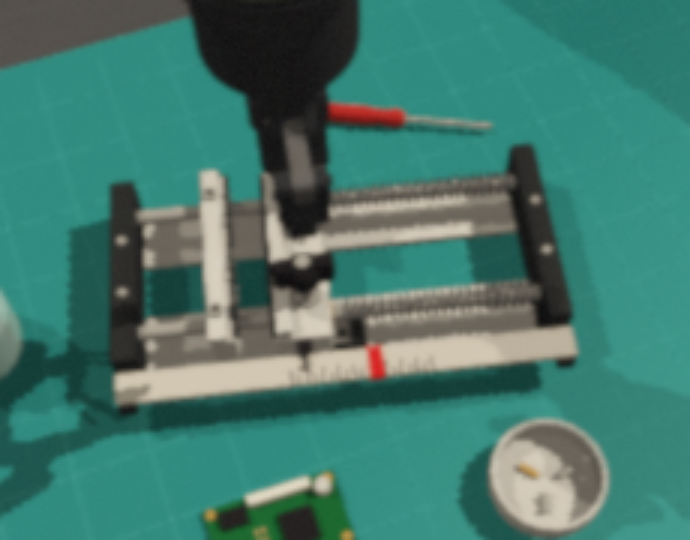

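The knob wing now lies crosswise at (302,268), a quarter turn loose, and the pointer hasn't moved. Next I'll go over the tab.

```bash
python3 -m crank '[{"ax":0,"ay":0,"az":-1.5,"dx":8,"dy":-81,"dz":9,"jaw":50},{"ax":0,"ay":0,"az":-1.5,"dx":8,"dy":-81,"dz":9,"jaw":50},{"ax":0,"ay":0,"az":-1.5,"dx":8,"dy":-81,"dz":9,"jaw":50},{"ax":0,"ay":0,"az":-1.5,"dx":8,"dy":-81,"dz":9,"jaw":50},{"ax":0,"ay":0,"az":-1.5,"dx":8,"dy":-81,"dz":9,"jaw":50},{"ax":0,"ay":0,"az":-1.5,"dx":8,"dy":-81,"dz":9,"jaw":50},{"ax":0,"ay":0,"az":-1.5,"dx":8,"dy":-81,"dz":9,"jaw":50},{"ax":0,"ay":0,"az":-1.5,"dx":8,"dy":-81,"dz":9,"jaw":50},{"ax":0,"ay":0,"az":-1.5,"dx":8,"dy":-81,"dz":9,"jaw":50},{"ax":0,"ay":0,"az":-1.5,"dx":8,"dy":-81,"dz":9,"jaw":50},{"ax":0,"ay":0,"az":-1.5,"dx":8,"dy":-81,"dz":9,"jaw":50},{"ax":0,"ay":0,"az":-1.5,"dx":8,"dy":-81,"dz":9,"jaw":50}]' 70
python3 - <<'E'
from h import *
print(arm.sense()['joints'].round(1));to(*H(-44,-20),60,165.5)
E
```

```text
t: 6.03
ee_pos: [0.4925, -0.052, 0.1452]
eef_rot: [-180.0, -0.1, 165.6]
wrist_force: [0.1, -0.5, -0.5]
opening: 0.499
grip_force: 0.0
[ 10.   41.8 -13.7 107.3  16.8  32.9  61.1]
d [-2.5 -0.1 85.2] a [-0.    -0.001  0.002] F [ 0.1 -0.5 -0.5] open 0.499 t 6.0333
```

```bash
python3 -m crank '[{"ax":0,"ay":0,"az":0,"dx":-2,"dy":0,"dz":35,"jaw":50},{"ax":0,"ay":0,"az":0,"dx":-2,"dy":0,"dz":65,"jaw":50},{"ax":0,"ay":0,"az":0,"dx":-2,"dy":0,"dz":84,"jaw":50},{"ax":0,"ay":0,"az":0,"dx":-2,"dy":0,"dz":84,"jaw":50},{"ax":0,"ay":0,"az":0,"dx":-2,"dy":0,"dz":84,"jaw":30},{"ax":0,"ay":0,"az":0,"dx":-2,"dy":0,"dz":84,"jaw":20},{"ax":0,"ay":0,"az":0,"dx":-2,"dy":0,"dz":84,"jaw":5},{"ax":0,"ay":0,"az":0,"dx":-2,"dy":0,"dz":84,"jaw":0},{"ax":0,"ay":0,"az":0,"dx":-2,"dy":0,"dz":84,"jaw":0},{"ax":0,"ay":0,"az":0,"dx":-2,"dy":0,"dz":84,"jaw":0},{"ax":0,"ay":0,"az":0,"dx":-2,"dy":0,"dz":84,"jaw":0}]' 70
python3 -c "
from h import *
to(*H(-44,-20),60,165.5);to(*H(-44,24),60,165.5)"
```

```text
t: 6.95
ee_pos: [0.4952, -0.0526, 0.0631]
eef_rot: [180.0, 0.1, 165.3]
wrist_force: [-2.4, -0.7, 10.0]
opening: 0.127
grip_force: 69.5
d [ 0.3 -0.1  3.1] a [ 0.     0.002 -0.004] F [-2.4 -0.7 10. ] open 0.127 t 6.95
d [ 0.5 43.9  3.1] a [ 0.     0.002 -0.004] F [-2.4 -0.7 10. ] open 0.127 t 6.95
```

Holding the tab. I'll pull 40 mm along tool +y (the holder's +y), then check.

```bash
python3 -m crank '[{"ax":0,"ay":0,"az":0,"dx":0,"dy":4,"dz":0,"jaw":0},{"ax":0,"ay":0,"az":0,"dx":0,"dy":8,"dz":0,"jaw":0},{"ax":0,"ay":0,"az":0,"dx":0,"dy":12,"dz":0,"jaw":0},{"ax":0,"ay":0,"az":0,"dx":0,"dy":16,"dz":0,"jaw":0},{"ax":0,"ay":0,"az":0,"dx":0,"dy":20,"dz":0,"jaw":0},{"ax":0,"ay":0,"az":0,"dx":0,"dy":24,"dz":0,"jaw":0},{"ax":0,"ay":0,"az":0,"dx":0,"dy":28,"dz":0,"jaw":0},{"ax":0,"ay":0,"az":0,"dx":0,"dy":32,"dz":0,"jaw":0},{"ax":0,"ay":0,"az":0,"dx":0,"dy":36,"dz":0,"jaw":0},{"ax":0,"ay":0,"az":0,"dx":0,"dy":40,"dz":0,"jaw":0},{"ax":0,"ay":0,"az":0,"dx":0,"dy":42,"dz":0,"jaw":0},{"ax":0,"ay":0,"az":0,"dx":0,"dy":42,"dz":0,"jaw":0}]'
python3 - <<'E'
from h import *
import cv2
to(*H(-44,24),60,165.5)
cv2.imwrite("pics/a3.png",cv2.resize(vision.read_camera("scene")[0][145:255,225:400,::-1],None,fx=4.5,fy=4.5,interpolation=cv2.INTER_CUBIC))
E
```

```text
t: 7.95
ee_pos: [0.5054, -0.0131, 0.0631]
eef_rot: [-179.9, 0.1, 165.2]
wrist_force: [-4.9, -10.2, 12.5]
opening: 0.131
grip_force: 70.0
d [0.3 3.1 3.1] a [-0.002  0.001 -0.005] F [ -4.9 -10.2  12.5] open 0.131 t 7.95
```

View pics/a3.png

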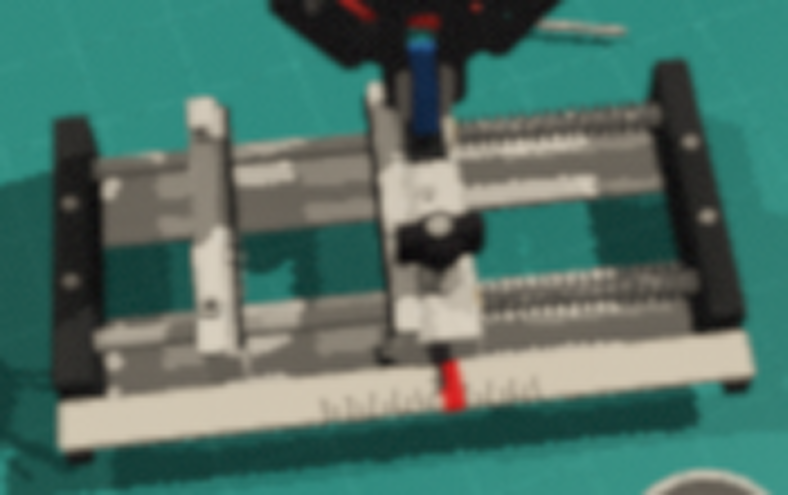

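The pointer base is at (441,355), which puts its tip about 3 mm short of the tape centre at (452,385). That agrees with the measured pull of 41 mm against the 44 mm needed, so I'll pull another 3 mm and verify.

```bash
python3 -m crank '[{"ax":0,"ay":0,"az":0,"dx":0,"dy":1.5,"dz":0,"jaw":0},{"ax":0,"ay":0,"az":0,"dx":0,"dy":3,"dz":0,"jaw":0},{"ax":0,"ay":0,"az":0,"dx":0,"dy":3,"dz":0,"jaw":0},{"ax":0,"ay":0,"az":0,"dx":0,"dy":3,"dz":0,"jaw":0},{"ax":0,"ay":0,"az":0,"dx":0,"dy":3,"dz":0,"jaw":0},{"ax":0,"ay":0,"az":0,"dx":0,"dy":3,"dz":0,"jaw":0},{"ax":0,"ay":0,"az":0,"dx":0,"dy":3,"dz":0,"jaw":0},{"ax":0,"ay":0,"az":0,"dx":0,"dy":3,"dz":0,"jaw":0},{"ax":0,"ay":0,"az":0,"dx":0,"dy":3,"dz":0,"jaw":0}]'
python3 - <<'E'
from h import *
import cv2
to(*H(-44,24),60,165.5)
a=cv2.resize(vision.read_camera("scene")[0][205:245,290:360,::-1],None,fx=8,fy=8,interpolation=cv2.INTER_CUBIC)
b=cv2.resize(vision.read_camera("top")[0][160:195,290:360,::-1],None,fx=8,fy=8,interpolation=cv2.INTER_CUBIC)
cv2.imwrite("pics/a4.png",np.vstack([a,b[:270]]))
E
```

```text
t: 8.75
ee_pos: [0.5061, -0.0107, 0.0631]
eef_rot: [-179.9, 0.0, 165.2]
wrist_force: [-4.4, -10.0, 12.8]
opening: 0.128
grip_force: 70.1
d [0.3 0.6 3.1] a [-0.002  0.001 -0.005] F [ -4.4 -10.   12.8] open 0.128 t 8.75
```

View pics/a4.png

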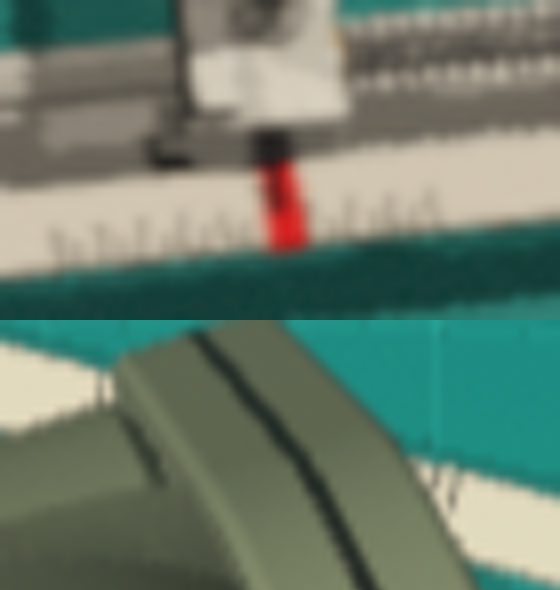

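The pointer tip, at about (277,200), lies on the tape, which spans 263–300 there. It is roughly 1 mm short of centre, so I'll nudge it 1 mm, settle and check that it holds steady.

```bash
python3 -m crank '[{"ax":0,"ay":0,"az":0,"dx":0,"dy":1,"dz":0,"jaw":0},{"ax":0,"ay":0,"az":0,"dx":0,"dy":1,"dz":0,"jaw":0},{"ax":0,"ay":0,"az":0,"dx":0,"dy":1,"dz":0,"jaw":0},{"ax":0,"ay":0,"az":0,"dx":0,"dy":1,"dz":0,"jaw":0},{"ax":0,"ay":0,"az":0,"dx":0,"dy":1,"dz":0,"jaw":0},{"ax":0,"ay":0,"az":0,"dx":0,"dy":1,"dz":0,"jaw":0},{"ax":0,"ay":0,"az":0,"dx":0,"dy":1,"dz":0,"jaw":0},{"ax":0,"ay":0,"az":0,"dx":0,"dy":1,"dz":0,"jaw":0},{"ax":0,"ay":0,"az":0,"dx":0,"dy":1,"dz":0,"jaw":0},{"ax":0,"ay":0,"az":0,"dx":0,"dy":1,"dz":0,"jaw":0},{"ax":0,"ay":0,"az":0,"dx":0,"dy":1,"dz":0,"jaw":0},{"ax":0,"ay":0,"az":0,"dx":0,"dy":1,"dz":0,"jaw":0}]'
python3 - <<'E'
from h import *
import cv2
to(*H(-44,24),60,165.5)
cv2.imwrite("pics/a5.png",cv2.resize(vision.read_camera("scene")[0][145:255,225:400,::-1],None,fx=4.5,fy=4.5,interpolation=cv2.INTER_CUBIC))
E
```

```text
t: 9.85
ee_pos: [0.5063, -0.0097, 0.0631]
eef_rot: [-179.9, 0.0, 165.2]
wrist_force: [-4.1, -10.2, 13.3]
opening: 0.129
grip_force: 70.1
d [ 0.3 -0.4  3.1] a [-0.002  0.001 -0.005] F [ -4.1 -10.2  13.3] open 0.129 t 9.85
```

View pics/a5.png

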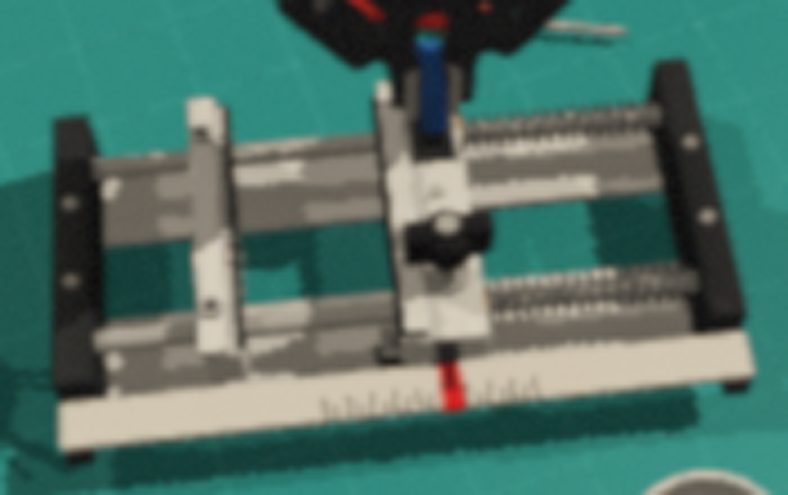

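The pointer, at about (451,380), now stands in the middle of the tape. The knob is still loose and the tab is held steady.

```bash
python3 -c "
from workcell import job
print(job.sign_off())"
```

```text
the job is handed in; nothing more can be done
None
```

The job is handed in: I turned the knob about a quarter turn loose, then pulled the jaw about 44 mm so its pointer stands over the middle of the red tape, and the gripper is still holding the tab steady; no verdict was returned.

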